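# Empty the ball hopper with its lever

### The arm

A 6-joint arm with a two-finger parallel gripper is mounted at the origin on the work surface; the furniture and walls round the work are solid. World frame = base frame: x ahead of the robot, y to its left, z up, the work surface at z = 0. Lengths are in mm, angles in rad, forces in N, time in s.
With the tool pointing down it reaches from about 350 to 775 mm from the base axis. Payload 7.3 kg.
Tool frame: the origin (TCP) lies at the very end of the fingers, on their centre line; the grasp point (between the pads) lies 19 mm behind it; z points along the fingers, y is the line along which they close (so a half turn about z gives the same grasp; the last joint's range is limited). The gripper opens to 92 mm and grips with 3 to 60 N. Pads are 19 mm wide; open, the fingers measure 130 mm over their backs; the gripper's body (75 mm by 190 mm) begins 47 mm behind the grasp point.
Start: joints at [1.008, 0.342, 1.524, -0, 1.275, -0.146], TCP at [212.527, 480.08, 226.741] pointing down, gripper open.
Joint ranges: [-2.53, 2.53], [-0.77, 2.02], [0.04, 2.7], [-1, 4.14], [0.28, 2.66], [-3.11, 3.11]. Speed limits (rad/s): [2.57, 2.57, 3.14, 3.14, 3.14, 3.14].

### API

Orientations are given as [roll, pitch, yaw] about the fixed x, y, z axes, in that order (R = Rz(yaw) Ry(pitch) Rx(roll)).
In Python, from plant import get_obs, capture, close_job gives the robot as it stands. The module is installed in compiled form; this text tells all that it offers.
- The arm moves only by the shell command python3 -m handwheel 'ROWS'. ROWS is JSON, a list of rows, each a list of 3 entries, a list of its own where there are three numbers: the turn, a rotation vector about the tool's x, y, z in degrees, then the shift along the tool's x, y, z in m, then the opening, from 0 (shut) to 1 (fully open). A call has 1 to 12 rows; each row is the pose to reach, as a shift and turn from the pose commanded when the call began, along the tool's axes at that moment; what a row does not reach only later rows make up. A row lasts 1/10 s, in which the tool goes at most 50 mm and 8.59 degrees, less where a joint would pass 70% of its speed; a pose out of reach is approached as far as the arm can. A call with a gripper value outside its range is refused whole. The fingers move at their own pace and stop on an object; the grip force is fixed at half the most. Time passes only in rows, so rows that repeat a pose let the fingers close. It gives the time, the measured TCP pose, the force, the opening and the grip force at its end, in the units of the state.
- get_obs(): the state, without advancing time (a new reading comes with each control period).
- capture(name): name is "scene" or "top" or "wrist"; returns a dict with "image" (400x640x3 uint8, red, green, blue), "depth" (400x640 float32, mm along the optical axis (not along the pixel's ray), 0 where there is no reading), "fx", "fy", "cx", "cy" (pixels), "camera_from_world" (4x4, takes a point from world to camera coordinates). Camera axes: x right, y down, z forward; pixel columns grow to the right and rows downward; lengths in mm; the calibration is good to about 2 mm. The wrist camera is an equidistant fisheye: a pixel r from the principal point sees the ray r / f radians off the axis. A picture is of the moment at which its call begins.
- close_job(): hands the job in; it is judged then, once.
The state is a dict: "time": time; "joint_positions": joint angles; "dq": joint speeds; "tau": joint torques, N m; "tool_pos": TCP position; "tcp_rot": TCP orientation; "contact_force": force on the tool from outside, world axes, zero at the start; "moment": the same for the moment, N m; "grip_width": finger opening in mm; "finger_force": force on a finger pad.
Only numpy, scipy, OpenCV 4.12 (cv2) and the standard library are available. Lean on these libraries where they do the work, as an engineer would, in place of code of your own. Each camera call takes 0.05 s, during which the arm holds its last target. There are 200 camera calls.

### The job

Let the three steel balls out of the bench hopper into the red bin at its mouth: push the lever's paddle down with the fingertips so that the linked lid lifts, keep it down until all three balls have rolled into the bin, then let the lever come up slowly under the fingers so that the lid shuts without slamming, and move clear. Nothing is to be picked up: do not touch the lid, the balls or the bin themselves, and leave the things around where they are.

Things in the scene. Friction and masses are not known exactly. Their poses are not given: they have to be found in the camera images.
- hopper: Grey sheet-steel hopper bolted to the bench, 76 mm deep, 106 mm wide and 154 mm high, on a dark foot plate 110 x 150 mm. Origin: on the bench, under the middle of the mouth's front plane. Its x axis points to its back, y to the lever's side, z up; the mouth faces -x. The sloped chute ends in a lip 45 mm in front of the origin. A linkage cover on its +y side reaches to y = 71 mm.
- paddle (a point): Centre of the top face of the lever's paddle, a black rubber-topped plate 46 mm (hopper x) by 40 mm (hopper y), 8 mm thick, standing out in front of the hopper and to its side, above all the rest of it. At rest: (-80, 108, 185) mm in the hopper's frame, face leaning 0.22 rad up toward the front. Fully pressed: about (-93, 108, 123) mm, leaning 0.23 rad down toward the front.
- lever (a joint): Lever angle in rad: 0 at rest (up), 0.45 at the lower stop. It turns about a line along hopper y through x = 50, z = 125 mm of the hopper's frame, 143 mm from the paddle's centre. A return spring pushes it up; about 3 to 6 N on the paddle press it down. It is heavy and snaps back if let go.
- lid (a joint): Lid angle in rad, geared to 2.4 times the lever's: 0 shut (hanging over the mouth), about 1.08 fully open. Grey plate 92 x 52 mm hinged at the top of the mouth, 130 mm above the bench; its lower edge swings out and up, to 48 mm in front. The balls pass from about 0.8 rad. Shutting faster than about 3 rad/s (paddle rising at 0.18 m/s) is a slam.
- bin: Loose red open parts bin, 137 x 110 x 69 mm, standing on the bench at the hopper's mouth with its low front edge (39 mm high) under the chute's lip. Origin: centre of its underside; its -x side is the low front, which faces the hopper.
- ball_0_center (a point): Centre of one of three plain steel balls, 28 mm in diameter, which lie side by side in the hopper against the lid at the start.
- ball_1_center (a point): Centre of one of three plain steel balls, 28 mm in diameter, which lie side by side in the hopper against the lid at the start.
- ball_2_center (a point): Centre of one of three plain steel balls, 28 mm in diameter, which lie side by side in the hopper against the lid at the start.
- tape_measure: Bystander: yellow tape measure, 36 x 76 x 70 mm, standing beside the hopper. Origin: centre of its underside.
- screwdriver: Bystander: red-handled screwdriver, 29 x 228 x 28 mm, lying along its y axis beside the bin. Origin: centre of its underside.
- tape_roll: Bystander: roll of masking tape lying flat, 96 mm across, 25 mm high, under the paddle beside the bin. Origin: centre of its underside.
- box: Bystander: small white cardboard box, 65 x 101 x 35 mm, nearer to the robot. Origin: centre of its underside.

How it is judged:
By the outcome, as a careful person would: the job done as asked, in the order asked, and still so for the second after the job is handed in, with the robot touching nothing.
It also fails if it takes over 38 s, if anything falls off the work surface, if the arm or the gripper's body presses on something with over 40 N, if the wrist force passes 120 N, or if a joint passes its speed limit or range.

## Working session

There is one attempt and no reset: what is moved stays moved. The work goes in short steps, Python scripts to look and compute and a shell command to move; the robot and the scene stay as the last step left them, time stands still between calls to the robot, and variables do not carry over. Pictures are saved under pics/ and viewed, at most 10 in all, crops included, and the job is handed in when it is done.

```bash
mkdir -p pics; python3 - <<'E'
from plant import *
import cv2,numpy as np
o=get_obs();print({k:np.round(o[k],3).tolist() for k in o})
for n in("scene","top"):
    c=capture(n);np.savez(n+'.npz',**c);cv2.imwrite(f'pics/{n}0.png',c['image'][:,:,::-1])
    print(n,c['fx'],c['cx'],c['cy'],np.round(c['camera_from_world'],3).tolist())
E
```

```text
{'time': 0.0, 'joint_positions': [1.008, 0.343, 1.525, 0.0, 1.275, -0.146], 'dq': [0.002, 0.002, 0.001, 0.002, 0.001, 0.001], 'tau': [0.0, -43.124, -24.423, 0.072, 0.056, -0.0], 'tool_pos': [212.302, 479.712, 226.038], 'tcp_rot': [-3.14, -0.0, 2.725], 'contact_force': [-0.47, -0.789, 0.535], 'moment': [-0.003, 0.04, -0.005], 'finger_force': 0.0, 'grip_width': 92.1}
scene 423.4623368770633 323.7302726979682 202.02522853926592 [[-0.883, 0.469, -0.005, 416.565], [0.236, 0.437, -0.868, -35.411], [-0.405, -0.768, -0.496, 1180.952], [0.0, 0.0, 0.0, 1.0]]
top 477.8289118481594 321.8710433097902 198.1641388231719 [[0.021, -1.0, 0.015, 28.038], [-0.991, -0.023, -0.128, 488.115], [0.129, -0.012, -0.992, 1129.7], [0.0, 0.0, 0.0, 1.0]]
```

View pics/scene0.png

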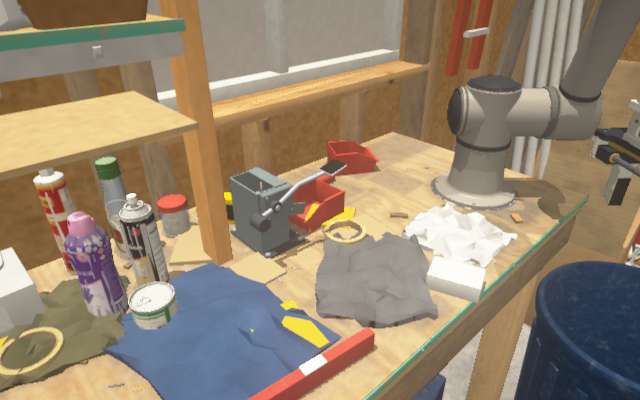

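View pics/top0.png

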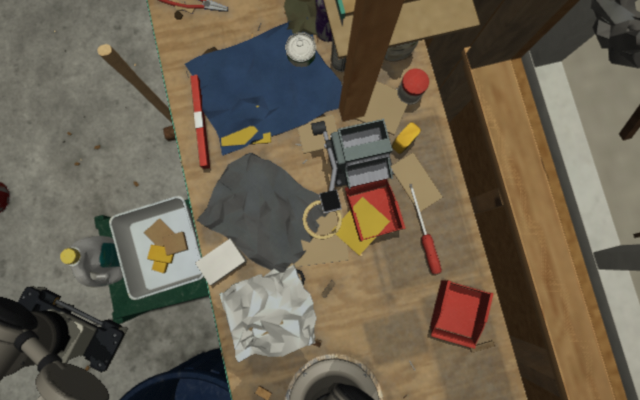

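The scene view shows the hopper at about (260,210), with the paddle at (335,168). In the top view the paddle is the black square at (331,201), the hopper is at (362,155) with its mouth toward the robot, and the bin is at (373,210).

```bash
cat > h.py <<'E'
import numpy as np,cv2
def world(c):
    v,u=np.mgrid[0:400,0:640];d=c['depth']
    p=np.stack([(u-c['cx'])/c['fx']*d,(v-c['cy'])/c['fy']*d,d],-1)
    T=np.linalg.inv(c['camera_from_world']);return p@T[:3,:3].T+T[:3,3]
E
python3 - <<'E'
from h import *
for n,(u0,u1,v0,v1) in dict(top=(315,350,185,220),scene=(315,350,155,182)).items():
    c=np.load(n+'.npz');W=world(c)
    im=c['image'].astype(int)
    m=np.zeros((400,640),bool);m[v0:v1,u0:u1]=True
    m&=(im.max(2)<60)&(W[...,2]>150)&(W[...,2]<215)
    P=W[m];print(n,m.sum(),P.mean(0),np.median(P,0),P.min(0),P.max(0))
    r=cv2.minAreaRect(P[:,:2].astype(np.float32));print(r)
    A=np.c_[P[:,:2],np.ones(len(P))];print('plane',np.linalg.lstsq(A,P[:,2],rcond=None)[0])
c=np.load('top.npz');W=world(c);m=np.zeros((400,640),bool);m[115:195,320:400]=True
m&=(W[...,2]>140)&(W[...,2]<165);P=W[m];print('hop',m.sum(),P.mean(0),cv2.minAreaRect(P[:,:2].astype(np.float32)))
im=c['image'].astype(int);m=np.zeros((400,640),bool);m[170:250,340:410]=True
m&=(im[...,0]>100)&(im[...,1]<60)&(W[...,2]>55)&(W[...,2]<80);P=W[m];print('bin',cv2.minAreaRect(P[:,:2].astype(np.float32)))
cr=cv2.resize(c['image'][110:260,290:450,::-1],None,fx=5,fy=4,interpolation=cv2.INTER_CUBIC)
cv2.imwrite('pics/crop.png',cr)
E
```

```text
top 296 [463.51200188  23.48782036 186.3160364 ] [463.52243526  23.40374876 186.43893791] [441.56901026   4.26287542 176.42330337] [486.49071538  42.56488057 193.99607581]
((464.427978515625, 23.613018035888672), (40.39592742919922, 34.745750427246094), 14.19216251373291)
plane [-2.37492630e-01 -3.44965827e-02  2.97206970e+02]<stdin>:7: RuntimeWarning: Mean of empty slice.
  ret = um.true_divide(
  return _methods._mean(a, axis=axis, dtype=dtype,
Traceback (most recent call last):
ValueError: zero-size array to reduction operation minimum which has no identity
```

```bash
python3 - <<'E'
from h import *
c=np.load('top.npz');W=world(c);m=np.zeros((400,640),bool);m[115:195,320:400]=True
m&=(W[...,2]>140)&(W[...,2]<165);P=W[m];print('hop',m.sum(),P.mean(0),cv2.minAreaRect(P[:,:2].astype(np.float32)))
im=c['image'].astype(int);m=np.zeros((400,640),bool);m[170:250,340:410]=True
m&=(im[...,0]>100)&(im[...,1]<60)&(W[...,2]>55)&(W[...,2]<80);P=W[m];print('bin',cv2.minAreaRect(P[:,:2].astype(np.float32)))
cr=cv2.resize(c['image'][110:260,290:450,::-1],None,fx=4,fy=4,interpolation=cv2.INTER_CUBIC)
cv2.imwrite('pics/crop.png',cr)
from scipy.spatial.transform import Rotation as R
from plant import get_obs
o=get_obs();Rt=R.from_euler('xyz',o['tcp_rot']);d=np.array([464,23.5,235])-o['tool_pos']
print('shift',Rt.inv().apply(d),Rt.as_matrix())
E
```

```text
hop 1324 [587.53177524 -34.35455732 153.49224017] ((585.0926513671875, -36.45331573486328), (106.0506591796875, 144.53182983398438), 14.760357856750488)
bin ((445.3094177246094, -88.74757385253906), (93.50056457519531, 106.00840759277344), 16.283477783203125)
shift [-414.82383741 -315.29531711   -8.52212519] [[-9.14375201e-01  4.04867237e-01 -7.16083068e-04]
 [ 4.04867832e-01  9.14374455e-01 -1.18078074e-03]
 [ 1.76708629e-04 -1.36959562e-03 -9.99999046e-01]]
```

View pics/crop.png

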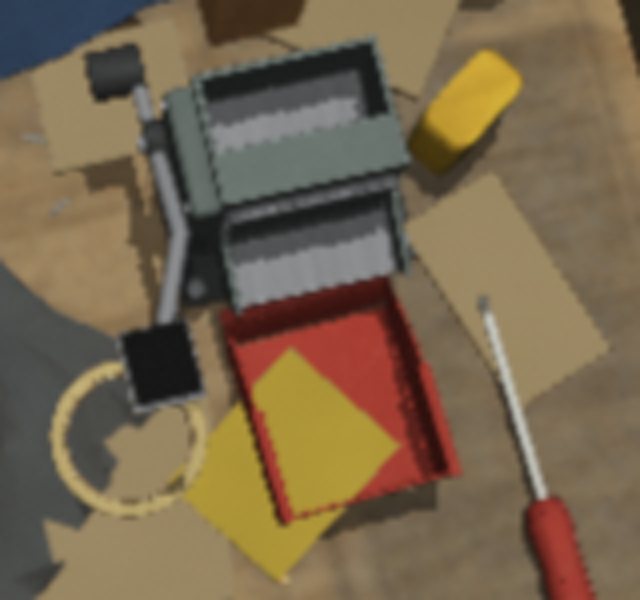

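The crop shows the paddle at about (163,365), the bin squarely under the lip, and the hopper yawed about +14°. I'll move above the paddle, shut the fingers and align them with the hopper.

```bash
python3 -m handwheel '[[[0,0,-3],[-0.02,-0.015,-0.003],0],[[0,0,-6],[-0.05,-0.038,-0.006],0],[[0,0,-10],[-0.09,-0.068,-0.009],0],[[0,0,-14],[-0.13,-0.099,-0.009],0],[[0,0,-18],[-0.17,-0.129,-0.009],0],[[0,0,-22],[-0.21,-0.16,-0.009],0],[[0,0,-26],[-0.25,-0.19,-0.009],0],[[0,0,-30],[-0.29,-0.22,-0.009],0],[[0,0,-34],[-0.33,-0.251,-0.009],0],[[0,0,-38],[-0.37,-0.281,-0.009],0],[[0,0,-38],[-0.40,-0.304,-0.009],0],[[0,0,-38],[-0.415,-0.315,-0.009],0]]'
python3 -m handwheel '[[[0,0,0],[0,0,0],0],[[0,0,0],[0,0,0],0],[[0,0,0],[0,0,0],0]]'
python3 - <<'E'
from plant import *
from h import *
o=get_obs();print(o['joint_positions'],o['tcp_rot'],o['grip_width'])
c=capture('top');b=capture('wrist')
cv2.imwrite('pics/v1.png',np.hstack([c['image'][100:300,220:520,::-1],cv2.resize(b['image'],(320,200))[:,:,::-1]]))
E
```

```text
time: 1.3
tool_pos: [465.6, 20.9, 235.3]
tcp_rot: [-3.141, -0.0, -2.898]
contact_force: [-0.4, -0.0, 0.5]
grip_width: 1.9
finger_force: 0.0
time: 1.6
tool_pos: [463.8, 25.0, 235.6]
tcp_rot: [3.141, -0.001, -2.894]
contact_force: [-0.1, -0.3, -0.7]
grip_width: 0.3
finger_force: 0.0
[-1.11676195e-01  2.23721795e-01  1.66491709e+00  4.17100351e-04
  1.25365449e+00 -1.92998172e+00] [ 3.14097541e+00 -5.16753368e-04 -2.89421351e+00] 0.2707845433967934
```

View pics/v1.png

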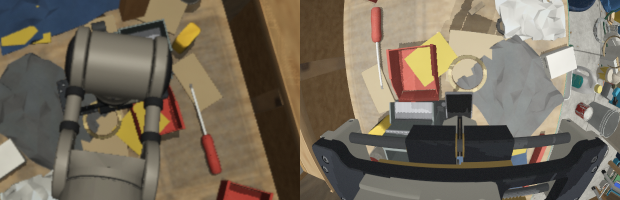

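The fisheye view shows the shut fingers over the paddle at about (458,105). The tool's x axis now points to the hopper's front. Next I'll descend to touch.

```bash
python3 -m handwheel '[[[0,0,0],[0,0,0.006],0],[[0,0,0],[0,0,0.014],0],[[0,0,0],[0,0,0.022],0],[[0,0,0],[0,0,0.03],0],[[0,0,0],[0,0,0.036],0],[[0,0,0],[0,0,0.041],0],[[0,0,0],[0,0,0.045],0],[[0,0,0],[0,0,0.049],0],[[0,0,0],[0.001,0,0.052],0],[[0,0,0],[0.002,0,0.055],0],[[0,0,0],[0.002,0,0.055],0]]'
```

```text
time: 2.8
tool_pos: [462.3, 23.5, 180.5]
tcp_rot: [-3.142, -0.0, -2.895]
contact_force: [-0.1, -0.8, 2.4]
grip_width: 0.6
finger_force: 0.8
```

```bash
python3 -m handwheel '[[[0,0,0],[0.001,0,0.004],0],[[0,0,0],[0.003,0,0.009],0],[[0,0,0],[0.005,0,0.014],0],[[0,0,0],[0.006,0,0.019],0],[[0,0,0],[0.008,0,0.024],0],[[0,0,0],[0.009,0,0.029],0],[[0,0,0],[0.01,0,0.034],0],[[0,0,0],[0.01,0,0.038],0],[[0,0,0],[0.011,0,0.042],0],[[0,0,0],[0.011,0,0.046],0],[[0,0,0],[0.011,0,0.049],0],[[0,0,0],[0.011,0,0.05],0]]'
python3 -m handwheel '[[[0,0,0],[0,0,0],0],[[0,0,0],[0,0,0],0],[[0,0,0],[0,0,0],0],[[0,0,0],[0,0,0],0],[[0,0,0],[0,0,0],0],[[0,0,0],[0,0,0],0],[[0,0,0],[0,0,0],0],[[0,0,0],[0,0,0],0],[[0,0,0],[0,0,0],0],[[0,0,0],[0,0,0],0]]'
python3 - <<'E'
from plant import *
from h import *
c=capture('scene');b=capture('wrist')
cv2.imwrite('pics/v2.png',np.vstack([cv2.resize(c['image'][130:270,210:390,::-1],(720,350)),cv2.resize(b['image'][20:270,100:500,::-1],(720,250))]))
E
```

```text
time: 4.0
tool_pos: [451.7, 20.8, 130.4]
tcp_rot: [3.142, -0.0, -2.895]
contact_force: [1.3, -1.0, 4.5]
grip_width: 0.5
finger_force: 2.5
time: 5.0
tool_pos: [451.7, 20.8, 130.8]
tcp_rot: [3.142, -0.0, -2.895]
contact_force: [0.1, -1.4, 4.8]
grip_width: 0.3
finger_force: 2.5
```

View pics/v2.png

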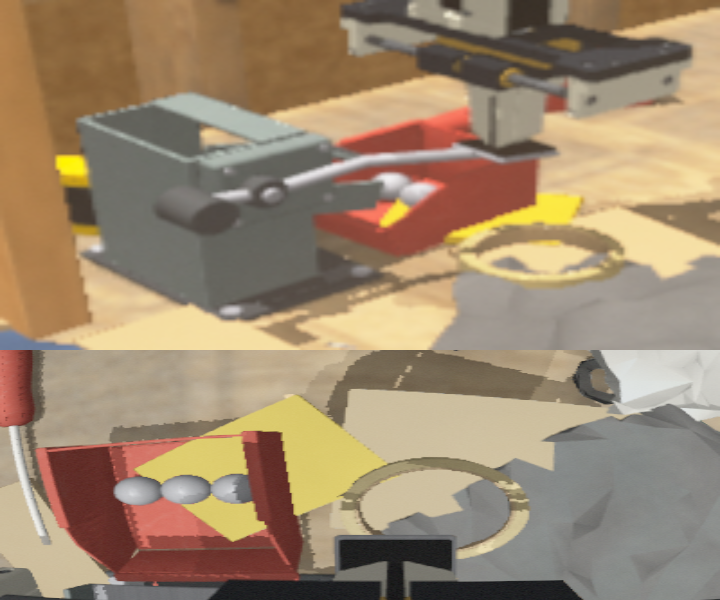

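The wrist view shows all three balls in the bin, at about (138,490), (185,488) and (232,488). The scene view shows the lid open and the paddle down. Now I'll let the lever up slowly.

```bash
python3 -m handwheel '[[[0,0,0],[0,0,-0.002],0],[[0,0,0],[0,0,-0.005],0],[[0,0,0],[0,0,-0.009],0],[[0,0,0],[-0.001,0,-0.013],0],[[0,0,0],[-0.001,0,-0.017],0],[[0,0,0],[-0.002,0,-0.021],0],[[0,0,0],[-0.003,0,-0.025],0],[[0,0,0],[-0.004,0,-0.029],0],[[0,0,0],[-0.005,0,-0.033],0],[[0,0,0],[-0.006,0,-0.037],0],[[0,0,0],[-0.008,0,-0.041],0],[[0,0,0],[-0.009,0,-0.045],0]]'
python3 -m handwheel '[[[0,0,0],[-0.001,0,-0.003],0],[[0,0,0],[-0.002,0,-0.006],0],[[0,0,0],[-0.003,0,-0.008],0],[[0,0,0],[-0.004,0,-0.01],0],[[0,0,0],[-0.004,0,-0.012],0],[[0,0,0],[-0.004,0,-0.014],0],[[0,0,0],[-0.004,0,-0.016],0],[[0,0,0],[-0.004,0,-0.018],0],[[0,0,0],[-0.004,0,-0.02],0],[[0,0,0],[-0.004,0,-0.022],0]]'
```

```text
time: 6.3
tool_pos: [460.2, 23.1, 175.8]
tcp_rot: [3.141, -0.001, -2.895]
contact_force: [0.7, -1.3, 3.2]
grip_width: 0.2
finger_force: 1.5
time: 7.3
tool_pos: [464.4, 24.1, 197.8]
tcp_rot: [3.141, -0.0, -2.895]
contact_force: [-0.5, 0.0, -1.1]
grip_width: 0.5
finger_force: 0.0
```

Contact is released. I'll rise clear, back off and check.

```bash
python3 -m handwheel '[[[0,0,0],[0,0,-0.01],0],[[0,0,0],[0,0,-0.03],0],[[0,0,0],[0,0,-0.05],0],[[0,0,0],[0,0.02,-0.07],0],[[0,0,0],[0,0.05,-0.08],0],[[0,0,0],[0,0.08,-0.08],0],[[0,0,0],[0,0.11,-0.08],0],[[0,0,0],[0,0.14,-0.08],0],[[0,0,0],[0,0.17,-0.08],0],[[0,0,0],[0,0.19,-0.08],0],[[0,0,0],[0,0.2,-0.08],0],[[0,0,0],[0,0.2,-0.08],0]]'
python3 -m handwheel '[[[0,0,0],[0,0,0],0],[[0,0,0],[0,0,0],0],[[0,0,0],[0,0,0],0],[[0,0,0],[0,0,0],0],[[0,0,0],[0,0,0],0]]'
python3 - <<'E'
from plant import *
from h import *
c=capture('scene');b=capture('top')
cv2.imwrite('pics/v3.png',np.vstack([cv2.resize(c['image'][130:270,210:390,::-1],(540,300)),cv2.resize(b['image'][110:260,290:450,::-1],(540,300))]))
W=world(b);im=b['image'].astype(int);m=np.zeros((400,640),bool);m[185:220,315:350]=True
m&=(im.max(2)<60)&(W[...,2]>100)&(W[...,2]<215);print(m.sum(),W[m].mean(0) if m.any() else 0)
E
```

```text
time: 8.5
tool_pos: [415.5, 218.7, 278.1]
tcp_rot: [3.142, 0.0, -2.893]
contact_force: [0.0, 0.5, -0.5]
grip_width: 0.5
finger_force: 0.0
time: 9.0
tool_pos: [415.8, 217.6, 277.7]
tcp_rot: [3.142, 0.0, -2.896]
contact_force: [0.2, -0.3, -0.1]
grip_width: 0.1
finger_force: 0.0
293 [463.45352843  23.55238821 186.09205019]
```

View pics/v3.png

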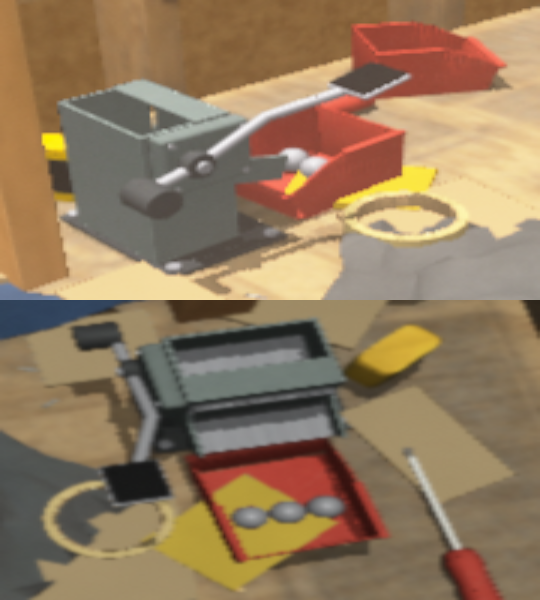

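The top view shows three balls in the bin at (250,517), (288,511) and (325,506). The paddle is back at its rest height, the lid is shut and the surroundings are unmoved.

```bash
python3 -c "from plant import *;print(close_job())"
```

```text
the job is handed in; nothing more can be done
None
```

The job is handed in: all three balls are in the bin, the lever was let up at about 0.04 m/s (a slam is 0.18 m/s) so the lid shut without slamming, nothing around it moved, and the arm is clear at 9 s of the 38 s allowed.

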